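Clear the soap off the supply bin and hold its lid open

ROBOT

A 6-joint arm with a two-finger parallel gripper is mounted at the origin on the work surface. World frame = base frame: x ahead of the robot, y to its left, z up, the work surface at z = 0. Lengths are in mm, angles in degrees, forces in N, time in s.
With the tool pointing down it reaches from about 325 to 900 mm from the base axis. Payload 3.5 kg.
Tool frame: the origin (TCP) lies on the front face of the gripper's body, between the roots of the fingers; the fingertips stand 73 mm ahead of it and the grasp point (between the pads) lies 54 mm ahead of it; z points along the fingers, y is the line along which they close (so a half turn about z gives the same grasp; the last joint's range is limited). The gripper opens to 85 mm and grips with 20 to 120 N. Pads are 22 mm wide; open, the fingers measure 114 mm over their backs; the gripper's body (76 mm by 85 mm) begins 54 mm behind the grasp point. The pads swing forward as they close: fully open they stand 13 mm farther back than shut.
Start: joints at [-69.695, 15.837, -1.513, 72.651, 0, 84.076], TCP at [276.223, -560.645, 303.913] pointing down, gripper open.
Joint ranges: [-178.77, 178.77], [-48.84, 107.48], [-61.69, 71.31], [-111.58, 123.2], [-90, 87.43], [-180, 180]. Speed limits (degrees/s): [147.25, 147.25, 180, 180, 180, 180].

INTERFACE

Orientations are given as [roll, pitch, yaw] about the fixed x, y, z axes, in that order (R = Rz(yaw) Ry(pitch) Rx(roll)).
In Python, from plant import ctrl gives the robot as it stands.
- The arm moves only by the tool move_arm, never from a script. Its argument "increments" is a list that holds one entry, the list of rows, each a list of 7 numbers: the shift along the world's x, y, z scaled (see below), then the turn, a rotation vector about the world's x, y, z scaled (see below), then the opening, from -1 (shut) to 1 (fully open). In form: [[[tx, ty, tz, rx, ry, rz, hand], ...]]. A call has 1 to 8 rows; each row is the pose to reach, as a shift and turn from the pose commanded when the call began, turning the shorter way round; what a row does not reach only later rows make up. The controller multiplies each number of a shift by 500 mm and each number of a turn by pi rad. A row lasts 1/12 s, in which the tool goes at most 41.7 mm and 7.16 degrees, less where a joint would pass 70% of its speed; a pose out of reach is approached as far as the arm can. A call with a number of a shift or a turn outside -1 to 1 is refused whole. A call with a gripper value outside its range is refused whole. The fingers move at their own pace and stop on an object; "force" is the grip in N (left out, the last holds). Time passes only in rows, so rows that repeat a pose let the fingers close. It gives the time, the measured TCP pose, the force, the opening and the grip force at its end, in the units of the state.
- ctrl.read_state(): the state, without advancing time (a new reading comes with each control period).
- ctrl.capture(name): name is "scene" or "top"; returns a dict with "img" (384x512x3 uint8, blue, green, red), "z_map" (384x512 float32, mm along the optical axis (not along the pixel's ray), 0 where there is no reading), "fx", "fy", "cx", "cy" (pixels), "eye" and "rotation" of the camera in the world. Camera axes: x right, y down, z forward; pixel columns grow to the right and rows downward; lengths in mm; the calibration is good to about 2 mm. A picture is of the moment at which its call begins.
- ctrl.hand_in(): hands the job in; it is judged then, once.
The state is a dict: "clock": time; "joint_positions": joint angles; "qd": joint speeds; "joint_torque": joint torques, N m; "ee_pos": TCP position; "tool_rot": TCP orientation; "contact_force": force on the tool from outside, world axes, zero at the start; "torque": the same for the moment, N m; "width": finger opening in mm; "gripper_force": force on a finger pad.
Only numpy, scipy, OpenCV 4.12 (cv2) and the standard library are available. Lean on these libraries where they do the work, as an engineer would, in place of code of your own. Each camera call takes 0.05 s, during which the arm holds its last target. There are 200 camera calls.

TASK

Two round soap cakes were left on the lid of the laundry supply bin. Set the wide cake gently on the middle of the round soap plate and the small cake centred on top of it, then lift the bin's lid and hold it open with the gripper at 50 degrees from closed so that the bin can be filled: it falls shut if let go, so finish while still holding it there. Leave the carton, the mug and the jar where they stand.

Things in the scene. Friction and masses are not known exactly. Their poses are not given: they have to be found in the camera images.
- bin: White steel supply bin fixed to the table, 240 (its x) x 320 (its y) x 110 mm high, walls 5 mm, open inside under the lid. Origin: centre of its underside, on the table. Its -x side (the handle side) faces the robot, turned up to 0.25 rad either way; its z is up.
- lid (a joint): Angle of the bin's lid, rad: 0 closed (level), grows as the handle side rises, 50 degrees = 0.873, stop at 1.9. Flat white steel plate 240 x 320 x 8 mm, 0.5 to 0.75 kg, hinged on the bin's far (+x) upper edge, turning about the bin's +y axis. Below 90 degrees it falls shut freely (no spring, hardly any friction); 3 to 4 N at the handle lifts it. Closed, its top is 118.5 mm above the table.
- lid_handle (a point): Middle of the lid's bar handle: straight round steel bar, 110 mm long along the bin's y, 11 mm thick, posts 85 mm apart, its axis 35 mm off the lid's top face and 30 mm in from its front edge, 210 mm from the hinge (in the lid's plane); closed, 153.5 mm above the table. Moves with the lid. Pinched across, the bar can roll between the fingers: the tool need not tilt with the lid.
- lid_hinge (a point): Middle of the lid's hinge line, 110.5 mm above the table, 120 mm to the bin's +x from its centre; the hinge axis is the bin's y axis.
- cake_wide: The wide soap cake: hard round disc of brown pressed soap, 62 mm across, 24 mm thick, about 80 g. It lies flat on the closed lid, behind the handle, left or right. Origin: centre of its underside, z up.
- cake_small: The small soap cake: same soap and thickness (24 mm), 48 mm across, about 50 g. It lies flat on the closed lid, on the other side from the wide one. Origin: centre of its underside, z up.
- plate: Soap plate: flat round disc of white ceramic without a rim, 130 mm across, 10 mm thick, 0.45 kg, loose on the table to the left of the bin. Origin: centre of its underside; its top is 10 mm above that.
- carton: Bystander: closed brown cardboard carton, 80 x 120 x 55 mm high, standing beyond the plate. Origin: centre of its underside.
- mug: Bystander: blue ceramic mug, 80 mm across, 90 mm high, far left. Origin: centre of its underside.
- jar: Bystander: white plastic jar with grey cap, 70 mm across, 110 mm high, near right in front of the bin. Origin: centre of its underside.
Mind the look-alikes: they are no part of the job. What is shaped like the cake_small but grey is not meant. What is shaped like the cake_wide but red is not meant.

How it is judged (in metres and radians):
On the way, in this order (a step that is already met when the one before it is completed fails the run):
1. the wide cake lies flat on the middle of the plate, let go (horizontal distance between cake_wide and plate below 0.015 m and z of cake_wide in the frame of plate between 0.007 and 0.013 m and angle between cake_wide's own z axis and vertical below 0.1 rad and contact force between the fingers and cake_wide below 0.05 N and linear speed of cake_wide below 0.03 m/s), for 0.2 s.
2. the small cake lies flat and centred on the wide one, let go (all of step 1 and horizontal distance between cake_small and cake_wide below 0.012 m and z of cake_small in the frame of cake_wide between 0.021 and 0.027 m and angle between cake_small's own z axis and vertical below 0.1 rad and contact force between the fingers and cake_small below 0.05 N and linear speed of cake_small below 0.03 m/s), for 0.2 s.
At the end, for the whole second after the job is handed in: Wide cake flat on the plate within 15 mm of its centre, small cake flat on it within 12 mm of its centre, both let go; lid still, 45 to 55 degrees open, carried by the fingers (over 0.5 N), no cake on it; carton, mug and jar within 30 mm of their starts (all of step 2 and value of joint lid between 0.785 and 0.96 rad and velocity of joint lid between -0.1 and 0.1 rad/s and contact force between the fingers and lid above 0.5 N and contact force between each of cake_wide, cake_small and lid below 0.05 N and distance of each of carton, mug, jar from where it was at the start of the episode below 0.03 m); the arm keeps its last pose, push and grip.
It fails at once if the wide soap cake is dropped (falls or slides freely faster than 0.7 m/s) (contact force between the fingers and cake_wide below 0.05 N and linear speed of cake_wide above 0.7 m/s).
It fails at once if the small soap cake is dropped (falls or slides freely faster than 0.7 m/s) (contact force between the fingers and cake_small below 0.05 N and linear speed of cake_small above 0.7 m/s).
It fails at once if the carton is pushed 30 mm or more from its place or knocked over (distance of carton from where it was at the start of the episode above 0.03 m or angle between carton's own z axis and vertical above 0.5 rad).
It fails at once if the mug is pushed 30 mm or more from its place or knocked over (distance of mug from where it was at the start of the episode above 0.03 m or angle between mug's own z axis and vertical above 0.5 rad).
It fails at once if the jar is pushed 30 mm or more from its place or knocked over (distance of jar from where it was at the start of the episode above 0.03 m or angle between jar's own z axis and vertical above 0.5 rad).
It also fails if it takes over 72 s, if anything falls off the work surface, if the arm or the gripper's body presses on something with over 40 N, if the wrist force passes 120 N, or if a joint passes its speed limit or range.

## Working session

There is one attempt and no reset: what is moved stays moved. The work goes in short steps, Python scripts to look and compute and a tool call to move; the robot and the scene stay as the last step left them, time stands still between calls to the robot, and variables do not carry over. Pictures are saved under pics/ and viewed, at most 10 in all, crops included, and the job is handed in when it is done.

Besides the shell and the picture viewer there is one more tool, called in YAML: its name, and indented under it one key for each argument. move_arm: Moves the arm, as the interface text tells. Its arguments: {"type":"object","properties":{"increments":{"type":"array"},"force":{"type":"number"}},"required":["increments"]}

```bash
mkdir -p pics; ls; cat > h.py <<'E'
import numpy as np,cv2
from plant import ctrl
def cap(n):
    c=ctrl.capture(n); c['R']=np.array(c['rotation']).reshape(3,3); c['e']=np.array(c['eye']); return c
def cloud(c):
    z=c['z_map']; v,u=np.mgrid[:384,:512]
    p=np.dstack([(u-c['cx'])/c['fx']*z,(v-c['cy'])/c['fy']*z,z])@c['R'].T+c['e']
    p[z==0]=np.nan; return p
def ray(c,u,v,h):
    d=c['R']@np.array([(u-c['cx'])/c['fx'],(v-c['cy'])/c['fy'],1]); return c['e']+d*(h-c['e'][2])/d[2]
E
python3 - <<'E'
from h import *
for n in ('top','scene'):
    c=cap(n); print(n,c['e'],c['R'].round(3).tolist(),c['fx'],c['cx'],c['cy']); cv2.imwrite(f'pics/{n}0.png',cv2.resize(c['img'],(768,576)));np.save(n+'.npy',c,allow_pickle=True)
print(ctrl.read_state())
E
```

```text
picsTraceback (most recent call last):
  File "<stdin>", line 3, in <module>
  File "h.py", line 4, in cap
    c=ctrl.capture(n); c['R']=np.array(c['rotation']).reshape(3,3); c['e']=np.array(c['eye']); return c
                              ~~~~~~~~~~~~~~~~~~~~~~~~~~~~~~~^^^^^
ValueError: cannot reshape array of size 3 into shape (3,3)
```

```bash
sed -i "s/np.array(c\['rotation'\]).reshape(3,3)/Rotation.from_euler('xyz',c['rotation'],degrees=True).as_matrix()/; 1i from scipy.spatial.transform import Rotation" h.py
python3 - <<'E'
from h import *
for n in ('top','scene'):
    c=cap(n); print(n,c['e'],c['rotation'],c['R'].round(3).tolist(),c['fx'],c['cx'],c['cy']); cv2.imwrite(f'pics/{n}0.png',cv2.resize(c['img'],(768,576)));np.save(n+'.npy',c,allow_pickle=True)
    p=cloud(c); print([p[v,u].round(0) for v,u in((100,100),(200,256),(300,400),(350,256))])
print(ctrl.read_state())
E
```

```text
top [ 389.61408968   46.56503715 1088.30008379] [-171.68624011   -0.42600563  -88.81398325] [[0.021, -0.989, 0.145], [-1.0, -0.022, -0.004], [0.007, -0.145, -0.989]] 374.98289663125905 260.7373423449027 187.57637219126497
[array([806., 533.,   1.]), array([512.,  55.,   2.]), array([ 253., -317.,  110.]), array([195.,  46., 369.])]
scene [1433.67337491 -473.91388511  869.96068566] [-1.25145451e+02  8.75566563e-02  5.95305650e+01] [[0.507, 0.496, -0.705], [0.862, -0.293, 0.414], [-0.002, -0.818, -0.576]] 494.17608860971 255.24393388764244 192.71692147091974
[array([-704.,  -32.,  -72.]), array([402., 134.,   0.]), array([915., 222.,   0.]), array([ 865., -139.,    0.])]
{'clock': 0.15, 'joint_positions': array([-6.96969870e+01,  1.58694152e+01, -1.57841125e+00,  7.26500516e+01,
        7.76275378e-04,  8.40765440e+01]), 'qd': array([-0.03592858, -0.12201538,  0.2293396 ,  0.05957603,  0.12432704,
        0.03496753]), 'joint_torque': array([ 5.21176371e-04, -4.46056902e+01,  2.95638728e+01,  1.05262690e-02,
       -9.18390151e-05, -1.21696411e-05]), 'ee_pos': array([ 276.03829443, -560.21234103,  303.01516984]), 'tool_rot': array([-1.79902725e+02, -1.08731128e-02,  2.62264592e+01]), 'contact_force': array([-0.08476537, -0.07978322, -0.25417381]), 'torque': array([-0.00395613,  0.00240758,  0.02638157]), 'gripper_force': 0.0, 'width': 85.31805013323792}
```

View pics/top0.png

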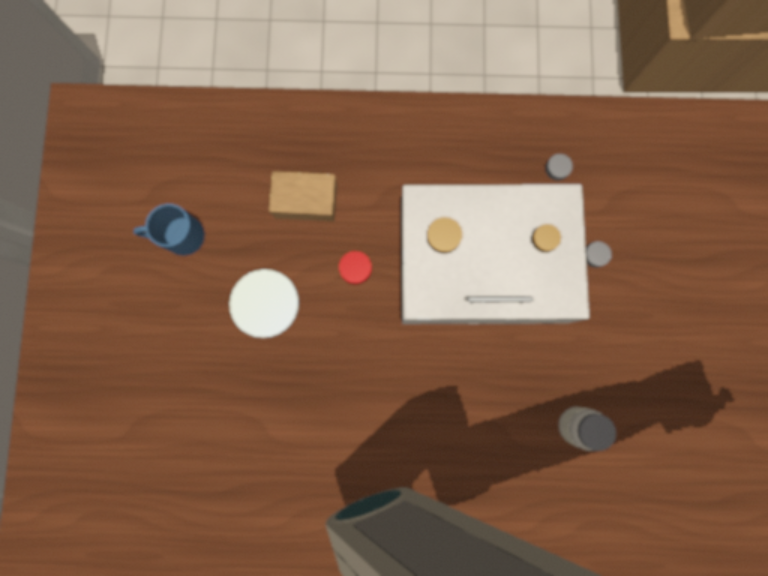

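View pics/scene0.png

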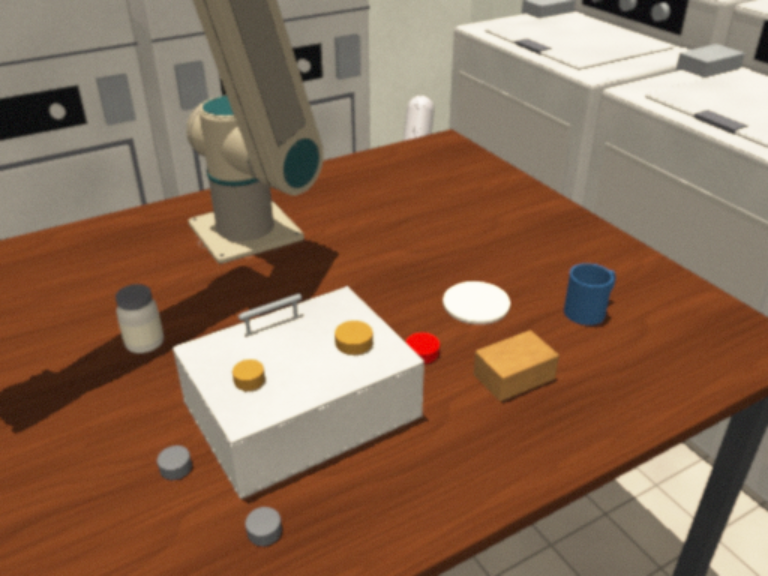

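The top view (768 px wide) shows the wide cake at (444,235), the small cake at (546,238), the handle at about (498,299) and the plate at (264,303). It also shows the jar at (587,430), the carton at (302,193), the mug at (170,228), and the red and grey decoys off the lid. The scene view agrees.

```bash
cat > meas.py <<'E'
from h import *
cs={n:np.load(n+'.npy',allow_pickle=True).item() for n in('top','scene')}
def blobs(m,amin=60):
    n,l,s,ce=cv2.connectedComponentsWithStats(m.astype(np.uint8)); return [(l==i) for i in range(1,n) if s[i,4]>=amin]
for n,c in cs.items():
    p=cloud(c); hsv=cv2.cvtColor(c['img'],cv2.COLOR_BGR2HSV); H,S,V=[hsv[...,i].astype(int) for i in range(3)]
    X,Y,Z=p[...,0],p[...,1],p[...,2]
    for nm,m in (('cake',(abs(Z-142.5)<5)&(S>90)),('plate',(abs(Z-10)<5)&(S<60)&(V>150)),('lid',(abs(Z-118.5)<4)&(S<60)&(V>100)),('carton',abs(Z-55)<5),('mug',(H>95)&(H<125)&(S>100)&(abs(Z-90)<8)),('bar',(Z>146)&(Z<170)&(X>330)&(S<80))):
        m=m&(X>200)&(X<850)
        for b in blobs(m,15):
            u=np.argwhere(b)[:,::-1].astype(np.float32); q=p[b]
            if nm=='carton' and len(u)<200: continue
            (cx,cy),(w,h),a=cv2.minAreaRect(u); h0={'cake':142.5,'plate':10,'lid':118.5,'carton':55,'mug':90,'bar':157}[nm]
            g=np.array([ray(c,*k,h0)[:2] for k in u],np.float32)
            r=cv2.minAreaRect(g); print(n,nm,len(u),'px',u.mean(0).round(1),'meanxy',g.mean(0).round(1),'z',np.median(q[:,2]).round(1),'rect',np.round(r[0],1),np.round(r[1],1),round(r[2],1))
E
python3 meas.py
```

```text
top cake 386 px [295.7 156.3] meanxy [611.6 -46.2] z 142.6 rect [611.1 -45.7] [55.7 54.4] 0.6
top cake 232 px [363.9 158.1] meanxy [ 610.8 -222.6] z 142.3 rect [ 611.  -221.6] [42.3 44.6] 1.3
top plate 1563 px [175.2 201.8] meanxy [500.5 287.6] z 10.6 rect [500.5 286.9] [127.6 129.8] 1.3
top lid 9553 px [329.3 167.8] meanxy [ 588.7 -137.5] z 118.8 rect [ 590.9 -136.9] [239.4 318.5] 1.3
top carton 1135 px [200.7 128.5] meanxy [707.  216.5] z 55.3 rect [707.1 216.2] [119.9  81.2] 88.2
top bar 214 px [332.5 199. ] meanxy [ 500.9 -137.7] z 157.6 rect [ 500.9 -137.7] [ 10.1 107.9] 1.2
scene cake 342 px [235.5 221.6] meanxy [620.9 -51.1] z 141.7 rect [621.6 -51.7] [59.5 60.5] 59.4
scene cake 243 px [165.1 246.5] meanxy [ 619.2 -227.8] z 142.0 rect [ 620.2 -228.7] [45.8 46.6] 59.4
scene plate 178 px [468.5 126.5] meanxy [ 410.6 1046.1] z 8.8 rect [ 399.9 1044.6] [ 19.7 398.3] 89.4
scene plate 904 px [317.5 200.7] meanxy [508.4 282.4] z 9.1 rect [508.3 282.2] [128.2 130.4] 59.4
scene plate 22 px [ 91.4 231.3] meanxy [ 310.2 -332.3] z 11.8 rect [ 308.5 -334. ] [37.6 13.6] 52.2
scene plate 32 
[... 492 characters left out ...]
d 8067 px [193.9 241.5] meanxy [ 606.8 -152.6] z 117.9 rect [ 597.4 -140.1] [242.9 319.4] 1.4
scene carton 238 px [472.5 115.4] meanxy [ 411.5 1050.5] z 55.4 rect [ 392.7 1051.2] [ 28.2 385.1] 90.0
scene carton 984 px [344.3 235.8] meanxy [714.9 211. ] z 54.4 rect [714.6 212.1] [121.7  82.7] 88.3
scene carton 457 px [210.6 288.4] meanxy [ 706.1 -160.7] z 55.1 rect [ 701.3 -162.2] [349.6 133.4] 67.8
scene mug 139 px [394.9 185.7] meanxy [647.1 440.4] z 86.4 rect [641.6 443.4] [75.4 81.6] 41.8
scene bar 1034 px [494.   84.2] meanxy [ 409.8 1135.3] z 157.6 rect [ 376.4 1132.5] [170.9 376.1] 36.6
scene bar 196 px [179.7 204.3] meanxy [ 509.2 -143.5] z 155.9 rect [ 510.8 -142.7] [ 21.4 108.6] 1.5
```

move_arm:
  increments:
    - [[0.32,0.5,0.1,0,0,0.28,1],[0.32,0.5,0.1,0,0,0.28,1],[0.32,0.5,0.1,0,0,0.28,1],[0.32,0.5,0.1,0,0,0.28,1],[0.32,0.5,0.1,0,0,0.28,1],[0.32,0.5,0.1,0,0,0.28,1],[0.32,0.5,0.1,0,0,0.28,1],[0.32,0.5,0.1,0,0,0.28,1]]

```text
clock: 0.82
ee_pos: [438.3, -306.3, 355.1]
tool_rot: [179.9, -0.1, 77.1]
contact_force: [-0.3, -0.4, 0.3]
width: 85.6
gripper_force: 0.0
```

move_arm:
  increments:
    - [[0.35,0.5,-0.16,0,0,0.074,1],[0.35,0.5,-0.16,0,0,0.074,1],[0.35,0.5,-0.16,0,0,0.074,1],[0.35,0.5,-0.16,0,0,0.074,1],[0.35,0.5,-0.16,0,0,0.074,1],[0.35,0.5,-0.16,0,0,0.074,1],[0.35,0.5,-0.16,0,0,0.074,1],[0.35,0.5,-0.16,0,0,0.074,1]]

```text
clock: 1.48
ee_pos: [612.3, -57.6, 272.0]
tool_rot: [-179.9, -0.1, 90.0]
contact_force: [-0.3, -0.2, 0.0]
width: 85.5
gripper_force: 0.0
```

move_arm:
  increments:
    - [[0,0,0,0,0,0,1],[0,0,0,0,0,0,1],[0,0,0,0,0,0,1],[0,0,0,0,0,0,1]]

```text
clock: 1.82
ee_pos: [610.8, -61.8, 274.2]
tool_rot: [180.0, 0.0, 89.8]
contact_force: [-0.7, -0.2, 0.9]
width: 85.1
gripper_force: 0.0
```

```bash
python3 - <<'E'
from h import *
s=ctrl.read_state(); print(s['clock'],s['ee_pos'],s['tool_rot'],s['joint_positions'].round(1))
for n in('top','scene'):
    c=cap(n); np.save(n+'1.npy',c,allow_pickle=True)
    if n=='scene': cv2.imwrite('pics/s1.png',cv2.resize(c['img'][60:360,90:490],(800,600)))
    else: cv2.imwrite('pics/t1.png',cv2.resize(c['img'][60:360,90:490],(800,600)))
E
```

```text
1.8167 [610.81413203 -61.83224477 274.21132929] [1.79996426e+02 2.39455215e-02 8.98453057e+01] [-11.8  15.7  -5.4  68.9  -0.   78.4]
```

View pics/s1.png

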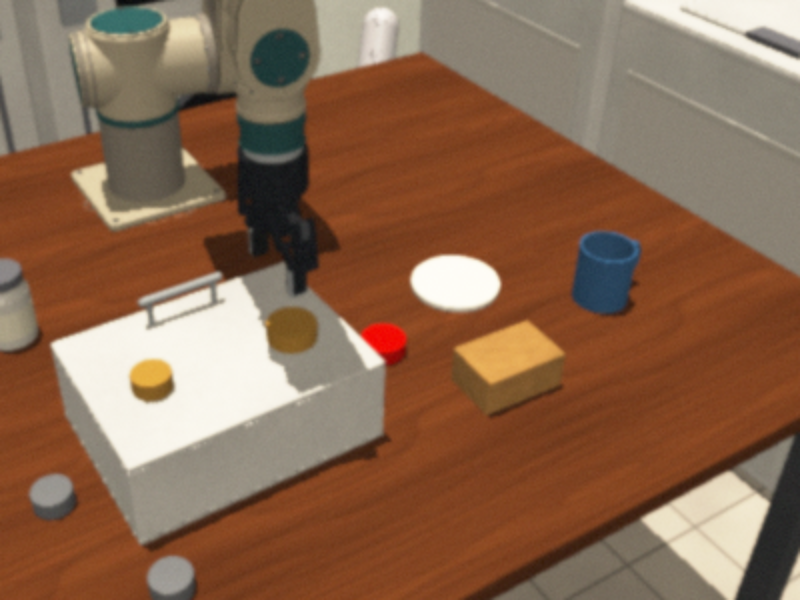

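View pics/t1.png

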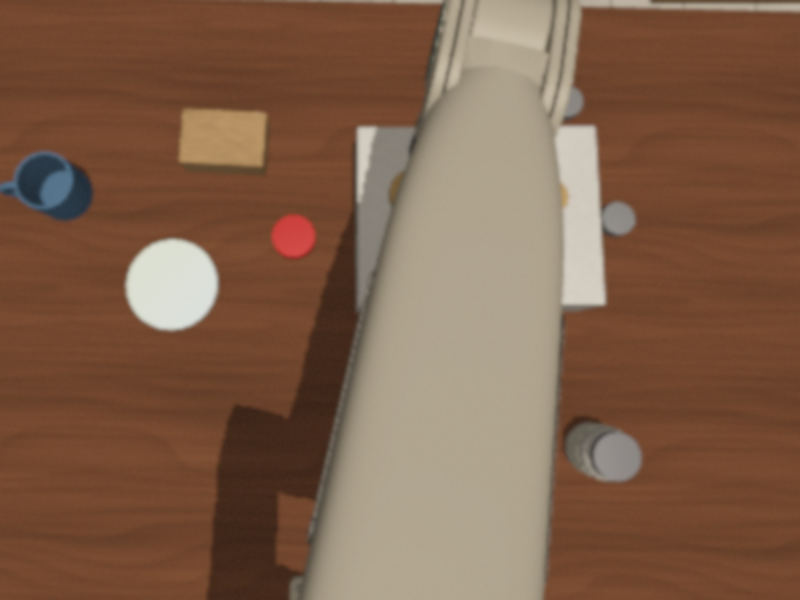

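The scene view shows the open gripper at crop pixel (285,245), above and behind the wide cake at (292,330). The arm hides the lid in the top view. The two cameras disagree by about 9 mm, so I'll use the gripper's known pose to check the scene camera.

```bash
python3 - <<'E'
from h import *
c=np.load('scene1.npy',allow_pickle=True).item(); p=cloud(c); V=c['img'].max(2)
m=(V<75)&(abs(p[...,0]-615)<90)&(abs(p[...,1]+60)<70)
for z in range(195,310,8):
    q=p[m&(abs(p[...,2]-z)<4)]
    if len(q)>3: print(z,len(q),'x',np.percentile(q[:,0],[2,50,98]).round(1),'y',np.percentile(q[:,1],[2,98]).round(1))
# +x finger outer face
q=p[m&(p[...,0]>640)&(p[...,2]<255)]; print('near finger',len(q),np.percentile(q,[1,50,99],axis=0).round(1))
# base plate
hsv=cv2.cvtColor(c['img'],cv2.COLOR_BGR2HSV)
P=cloud(c); b=(abs(P[...,0])<170)&(abs(P[...,1])<170)&(P[...,2]>3)&(P[...,2]<30)&(hsv[...,1]<120)
q=P[b]; print('base',len(q),np.median(q[:,2]),cv2.minAreaRect(q[:,:2].astype(np.float32)))
for n in('top','scene'):
    P=cloud(np.load(n+'.npy',allow_pickle=True).item()); w=(P[...,0]>300)&(P[...,0]<480)&(abs(P[...,1]-150)<200)&(abs(P[...,2])<15); print(n,'table z',np.median(P[w][:,2]))
# top: gripper/arm at this pose is no use; start pose link
E
```

```text
219 32 x [565.1 569.1 666.8] y [-72.9 -51.3]
227 44 x [566.1 570.5 669.3] y [-73.7 -50.2]
235 47 x [566.  571.8 671.2] y [-72.5 -52.5]
243 48 x [565.1 570.5 669.6] y [-72.5 -52.8]
251 34 x [561.7 569.4 669.9] y [-73.4 -56.1]
259 35 x [546.5 571.1 684.5] y [-75.3 -55.5]
267 103 x [541.1 665.7 686.6] y [-75.4 -51.7]
275 89 x [542.4 655.3 686. ] y [-79.4 -52.5]
283 101 x [543.9 646.  684.8] y [-79.1 -51.8]
291 97 x [546.4 645.7 684.6] y [-80.1 -51.4]
299 108 x [546.  643.3 684. ] y [-81.5 -50.2]
307 118 x [596.7 641.7 682. ] y [-81.8 -52.5]
near finger 69 [[658.5 -70.8 222.6]
 [666.9 -66.  237. ]
 [671.2 -57.1 254. ]]
base 1251 10.824199086153271 ((2.3347625732421875, -0.932891845703125), (207.13226318359375, 219.32333374023438), 89.94751739501953)
top table z 0.6437937114210399
scene table z -0.7544495738395653
```

move_arm:
  increments:
    - [[0.016,0.019,-0.13,0,0,0,1],[0.016,0.019,-0.13,0,0,0,1],[0.016,0.019,-0.13,0,0,0,1],[0.016,0.019,-0.13,0,0,0,1],[0.016,0.019,-0.13,0,0,0,1]]

```text
clock: 2.33
ee_pos: [619.7, -52.0, 210.5]
tool_rot: [179.9, 0.0, 89.9]
contact_force: [-0.3, 0.1, 0.3]
width: 85.2
gripper_force: 0.0
```

```bash
cat > chk.py <<'E'
from h import *
s=ctrl.read_state(); print(s['clock'],s['ee_pos'].round(1),s['contact_force'].round(1),s['width'],s['gripper_force'])
t=s['ee_pos']; c=cap('scene'); p=cloud(c); V=c['img'].max(2).astype(int); S=cv2.cvtColor(c['img'],cv2.COLOR_BGR2HSV)[...,1]
m=(V<75)&(abs(p[...,0]-t[0])<70)&(abs(p[...,1]-t[1])<40)
for z in range(int(t[2])-72,int(t[2])-15,8):
    q=p[m&(abs(p[...,2]-z)<4)]
    if len(q)>3: print(z,len(q),'dx',(np.percentile(q[:,0],[2,25,50,75,98])-t[0]).round(1),'dy',(np.percentile(q[:,1],[2,98])-t[1]).round(1))
cv2.imwrite('pics/last.png',c['img']); np.save('last.npy',c,allow_pickle=True)
E
python3 chk.py; python3 - <<'E'
import cv2,numpy as np
i=cv2.imread('pics/last.png'); cv2.imwrite('pics/s2.png',cv2.resize(i[120:270,150:350],(800,600),interpolation=cv2.INTER_CUBIC))
E
```

```text
2.3333 [619.7 -52.  210.5] [-0.3  0.1  0.3] 85.24617650730764 0.0
154 15 dx [-45.  -42.6 -41.7 -39.7  52.6] dy [-8.4  6.1]
162 36 dx [-45.8 -42.1 -40.2  55.7  58.1] dy [-10.    7.6]
170 40 dx [-44.5 -42.3 -40.2  56.   58.8] dy [-10.5  11.4]
178 39 dx [-43.5 -42.2 -39.8  56.6  59.2] dy [-11.5   8.2]
186 31 dx [-45.9 -42.9 -41.   48.7  58.4] dy [-11.3   4.1]
194 27 dx [-58.7 -44.3 -42.3  50.5  58.2] dy [-14.    2.1]
```

View pics/s2.png

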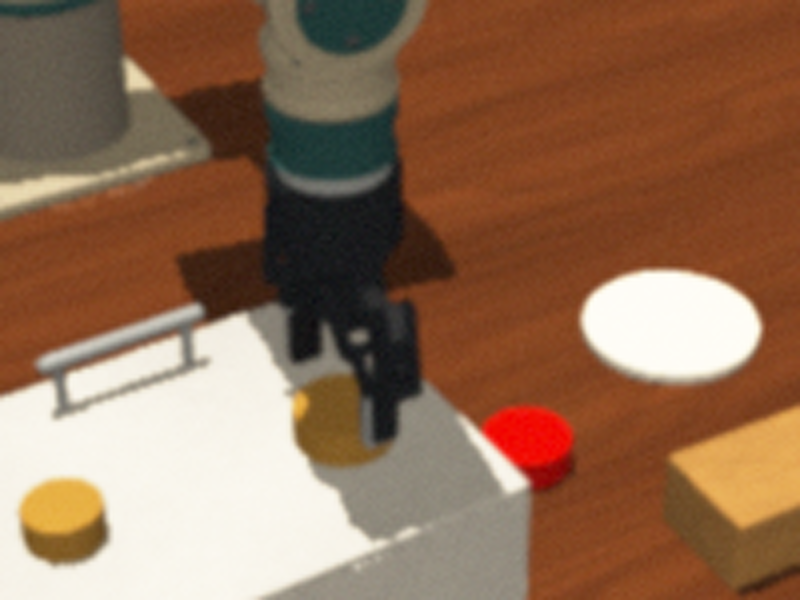

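The gripper is centred over the cake: the cake is at crop px (343,420) and the finger at (380,435). The scene camera matches the gripper to within about 1.5 mm, so I'll descend and grip.

move_arm:
  increments:
    - [[0,0.001,-0.03,0,0,0,1],[0,0.001,-0.03,0,0,0,1],[0,0.001,-0.03,0,0,0,1],[0,0.001,-0.03,0,0,0,-1],[0,0.001,-0.03,0,0,0,-1],[0,0.001,-0.03,0,0,0,-1],[0,0.001,-0.03,0,0,0,-1],[0,0.001,-0.03,0,0,0,-1]]
  force: 30

```text
clock: 3.05
ee_pos: [619.8, -50.8, 195.6]
tool_rot: [179.9, 0.0, 89.9]
contact_force: [-1.9, 0.7, 7.2]
width: 60.9
gripper_force: 33.0
```

move_arm:
  increments:
    - [[0,0,0,0,0,0,-1],[0,0,0,0,0,0,-1],[0,0,0,0,0,0,-1],[0,0,0,0,0,0,-1]]

```text
clock: 3.38
ee_pos: [619.8, -50.8, 195.5]
tool_rot: [179.9, 0.0, 89.9]
contact_force: [-1.0, 0.3, 5.8]
width: 60.8
gripper_force: 33.0
```

move_arm:
  increments:
    - [[0,0,0.02,0,0,0,-1],[0,0,0.04,0,0,0,-1],[0,0,0.08,0,0,0,-1],[0,0,0.14,0,0,0,-1],[0,0,0.2,0,0,0,-1],[0,0,0.2,0,0,0,-1],[0,0,0.2,0,0,0,-1]]

```text
clock: 3.97
ee_pos: [620.9, -50.9, 297.5]
tool_rot: [179.6, 0.1, 90.0]
contact_force: [-0.2, 0.7, -2.0]
width: 61.0
gripper_force: 33.0
```

```bash
cat > held.py <<'E'
from h import *
s=ctrl.read_state(); t=s['ee_pos']; print(s['clock'],t.round(1),s['contact_force'].round(1),s['width'],s['gripper_force'])
c=cap('scene'); p=cloud(c); hsv=cv2.cvtColor(c['img'],cv2.COLOR_BGR2HSV)
m=(hsv[...,1]>100)&(hsv[...,0]>12)&(hsv[...,0]<32)&(np.abs(p[...,0]-t[0])<50)&(np.abs(p[...,1]-t[1])<50)&(p[...,2]>t[2]-95)
q=p[m]; print(len(q),'pct',(np.percentile(q,[1,10,50,90,99],axis=0)-t).round(1).tolist())
up=q[q[:,2]>np.percentile(q[:,2],99)-4]; print('top',len(up),(up.min(0)-t).round(1),(up.max(0)-t).round(1))
cv2.imwrite('pics/held.png',c['img'])
E
python3 held.py
```

```text
3.9667 [620.9 -50.9 297.5] [-0.2  0.7 -2. ] 61.04593149910703 33.0400425195694
366 pct [[-30.2, -29.0, -76.9], [-19.4, -26.7, -72.1], [10.6, -12.5, -54.9], [28.8, 11.6, -51.8], [45.2, 28.2, 151.8]]
top 6 [ 14.3  25.3 150. ] [ 24.8  31.5 155.6]
```

move_arm:
  increments:
    - [[-0.02,0.06,0,0,0,0,-1],[-0.05,0.14,0,0,0,0,-1],[-0.08,0.22,0,0,0,0,-1],[-0.1,0.3,0,0,0,0,-1],[-0.13,0.38,0,0,0,0,-1],[-0.16,0.46,0,0,0,0,-1],[-0.18,0.52,0,0,0,0,-1],[-0.19,0.56,0,0,0,0,-1]]

```text
clock: 4.68
ee_pos: [521.2, 232.1, 292.0]
tool_rot: [-179.7, -0.0, 90.1]
contact_force: [0.2, -0.3, -0.6]
width: 60.7
gripper_force: 33.0
```

move_arm:
  increments:
    - [[-0.02,0.06,-0.04,0,0,0,-1],[-0.036,0.106,-0.1,0,0,0,-1],[-0.036,0.106,-0.16,0,0,0,-1],[-0.036,0.106,-0.22,0,0,0,-1],[-0.036,0.106,-0.28,0,0,0,-1],[-0.036,0.106,-0.34,0,0,0,-1],[-0.036,0.106,-0.37,0,0,0,-1],[-0.036,0.106,-0.37,0,0,0,-1]]

```text
clock: 5.35
ee_pos: [501.4, 280.4, 102.9]
tool_rot: [-179.3, 0.3, 90.0]
contact_force: [-0.8, -0.9, 0.2]
width: 60.5
gripper_force: 33.0
```

```bash
python3 held.py; python3 - <<'E'
import sys; sys.argv=['']
from h import *
c=cap('scene');p=cloud(c);hsv=cv2.cvtColor(c['img'],cv2.COLOR_BGR2HSV)
m=(abs(p[...,2]-10)<5)&(hsv[...,1]<60)&(hsv[...,2]>80)&(abs(p[...,0]-500)<90)&(abs(p[...,1]-285)<90)
q=p[m]; print('plate',q.min(0),q.max(0))
cv2.imwrite('pics/s3.png',cv2.resize(c['img'][100:280,220:460],(800,600),interpolation=cv2.INTER_CUBIC))
E
```

```text
5.35 [501.4 280.4 102.9] [-0.8 -0.9  0.2] 60.53315105608221 33.03918421268463
261 pct [[-31.8, -46.9, -92.4], [-21.5, -27.1, -72.4], [2.8, -12.9, -54.7], [27.4, 13.6, -27.3], [33.7, 29.4, 208.3]]
top 4 [-21.  -48.8 207.4] [-18.5 -46.3 242.2]
plate [439.77223795 217.18249333   5.01008032] [570.34917781 349.5627874   14.56933343]
```

View pics/s3.png

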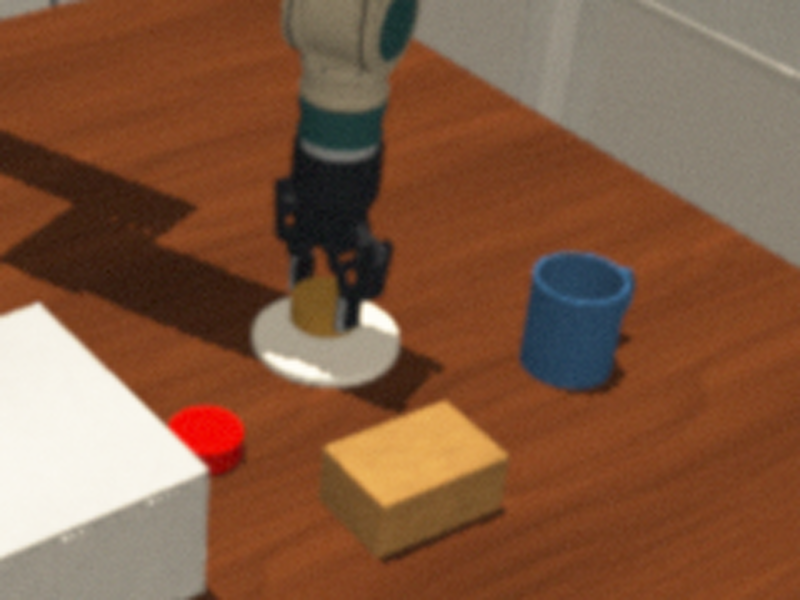

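The cake hangs over the plate (plate at crop px (326,338), cake at (322,305)). I'll let the arm settle, then lower slowly.

move_arm:
  increments:
    - [[0,0,0,0,0,0,-1],[0,0,0,0,0,0,-1],[0,0,0,0,0,0,-1],[0,0,0,0,0,0,-1],[0,0,0,0,0,0,-1],[0,0,0,0,0,0,-1]]

```text
clock: 5.95
ee_pos: [506.5, 282.5, 109.5]
tool_rot: [179.9, -0.0, 89.9]
contact_force: [0.4, -0.2, -0.5]
width: 61.0
gripper_force: 33.0
```

move_arm:
  increments:
    - [[0,0,-0.008,0,0,0,-1],[0,0,-0.016,0,0,0,-1],[0,0,-0.024,0,0,0,-1],[0,0,-0.032,0,0,0,-1],[0,0,-0.036,0,0,0,-1],[0,0,-0.036,0,0,0,-1],[0,0,-0.036,0,0,0,-1],[0,0,-0.036,0,0,0,-1]]

```text
clock: 6.62
ee_pos: [506.3, 282.4, 91.0]
tool_rot: [180.0, -0.0, 90.0]
contact_force: [0.8, -0.2, -0.8]
width: 60.9
gripper_force: 33.0
```

```bash
python3 held.py
```

```text
6.6167 [506.3 282.4  91. ] [ 0.8 -0.2 -0.8] 60.85600812458533 33.039711713790894
263 pct [[-29.9, -46.5, -77.2], [-20.9, -27.8, -70.8], [5.0, -13.4, -54.8], [27.5, 14.8, 111.9], [33.8, 38.8, 203.3]]
top 5 [-23.2 -49.7 201. ] [ 28.1  41.6 268.1]
```

Not in contact yet. I'll lower it in 1 mm steps.

move_arm:
  increments:
    - [[0,0,-0.002,0,0,0,-1],[0,0,-0.004,0,0,0,-1],[0,0,-0.006,0,0,0,-1],[0,0,-0.006,0,0,0,-1],[0,0,-0.006,0,0,0,-1]]

```text
clock: 7.08
ee_pos: [506.1, 282.3, 87.8]
tool_rot: [-180.0, 0.0, 89.9]
contact_force: [-0.6, -0.3, -0.9]
width: 60.3
gripper_force: 33.0
```

move_arm:
  increments:
    - [[0,0,-0.002,0,0,0,-1],[0,0,-0.004,0,0,0,-1],[0,0,-0.004,0,0,0,-1],[0,0,-0.004,0,0,0,-1]]

```text
clock: 7.42
ee_pos: [506.4, 282.4, 87.0]
tool_rot: [180.0, -0.0, 89.9]
contact_force: [-2.1, -1.2, 6.4]
width: 61.2
gripper_force: 33.7
```

move_arm:
  increments:
    - [[0,0,0,0,0,0,1],[0,0,0,0,0,0,1],[0,0,0,0,0,0,1],[0,0,0,0,0,0,1],[0,0,0,0,0,0,1],[0,0,0,0,0,0,1],[0,0,0,0,0,0,1]]

```text
clock: 8.0
ee_pos: [506.2, 282.4, 85.8]
tool_rot: [-180.0, 0.0, 90.0]
contact_force: [-0.2, -0.0, 0.4]
width: 85.6
gripper_force: 0.0
```

move_arm:
  increments:
    - [[0,0,0.02,0,0,0,1],[0,0,0.06,0,0,0,1],[0,0,0.12,0,0,0,1],[0,0,0.2,0,0,0,1],[0,0,0.28,0,0,0,1],[0,0,0.36,0,0,0,1],[0,0,0.4,0,0,0,1],[0,0,0.4,0,0,0,1]]

```text
clock: 8.67
ee_pos: [509.3, 283.7, 293.8]
tool_rot: [179.3, -0.3, 90.0]
contact_force: [0.0, 1.0, -0.3]
width: 85.4
gripper_force: 0.0
```

move_arm:
  increments:
    - [[0.08,-0.3,0,0,0,0,1],[0.08,-0.3,0,0,0,0,1],[0.08,-0.3,0,0,0,0,1],[0.08,-0.3,0,0,0,0,1],[0.08,-0.3,0,0,0,0,1],[0.08,-0.3,0,0,0,0,1]]

```text
clock: 9.17
ee_pos: [546.1, 130.9, 285.5]
tool_rot: [-179.9, -0.0, 89.8]
contact_force: [-0.2, 0.2, 0.0]
width: 85.5
gripper_force: 0.0
```

```bash
cat > st.py <<'E'
from h import *
s=ctrl.read_state(); print(s['clock'],s['ee_pos'].round(1))
c=cap('scene');p=cloud(c);hsv=cv2.cvtColor(c['img'],cv2.COLOR_BGR2HSV);H,S,V=[hsv[...,i].astype(int) for i in range(3)]
def g(nm,m,h):
    n,l,st,_=cv2.connectedComponentsWithStats(m.astype(np.uint8))
    if n<2: print(nm,'none');return
    b=l==1+st[1:,4].argmax(); u=np.argwhere(b)[:,::-1]; r=cv2.minAreaRect(np.array([ray(c,*k,h)[:2] for k in u],np.float32))
    print(nm,len(u),'z',np.median(p[b][:,2]).round(1),np.round(r[0],1),np.round(r[1],1))
br=(S>100)&(H>12)&(H<32)
R=lambda x,y,d:(abs(p[...,0]-x)<d)&(abs(p[...,1]-y)<d)
g('wide on plate',br&(abs(p[...,2]-34)<5)&R(506,283,70),34)
g('plate',(abs(p[...,2]-10)<4)&(S<70)&(V>80)&R(506,283,80),10)
g('small on wide',br&(abs(p[...,2]-58)<5)&R(506,283,70),58)
g('small on lid',br&(abs(p[...,2]-142.5)<5)&R(620,-228,50),142.5)
cv2.imwrite('pics/st.png',cv2.resize(c['img'],(768,576)))
E
python3 st.py
```

```text
9.1667 [546.1 130.9 285.5]
wide on plate 200 z 32.9 [512.1 280.7] [55.9 62.3]
plate 553 z 9.2 [509.1 281.1] [127.1 130.1]
small on wide none
small on lid 243 z 141.8 [ 620.3 -228.5] [45.3 46.6]
```

move_arm:
  increments:
    - [[0.06,-0.3,0,0,0,0,1],[0.12,-0.6,0,0,0,0,1],[0.12,-0.6,0,0,0,0,1],[0.12,-0.6,0,0,0,0,1],[0.12,-0.6,0,0,0,0,1],[0.12,-0.6,0,0,0,0,1],[0.12,-0.6,0,0,0,0,1],[0.12,-0.6,0,0,0,0,1]]

```text
clock: 9.88
ee_pos: [607.4, -171.0, 285.6]
tool_rot: [179.9, 0.1, 89.8]
contact_force: [0.2, 0.2, 0.3]
width: 85.4
gripper_force: 0.0
```

move_arm:
  increments:
    - [[0.026,-0.12,-0.04,0,0,0,1],[0.026,-0.12,-0.08,0,0,0,1],[0.026,-0.12,-0.12,0,0,0,1],[0.026,-0.12,-0.15,0,0,0,1],[0.026,-0.12,-0.15,0,0,0,1],[0.026,-0.12,-0.15,0,0,0,1],[0.026,-0.12,-0.15,0,0,0,1],[0.026,-0.12,-0.15,0,0,0,1]]

```text
clock: 10.55
ee_pos: [620.3, -227.0, 212.7]
tool_rot: [179.9, 0.1, 90.0]
contact_force: [-0.8, 0.1, 0.0]
width: 85.4
gripper_force: 0.0
```

```bash
python3 chk.py; python3 - <<'E'
import cv2
i=cv2.imread('pics/last.png'); cv2.imwrite('pics/s4.png',cv2.resize(i[140:300,100:300],(800,640))[:600])
E
```

```text
10.55 [ 620.3 -227.   212.7] [-0.8  0.1  0. ] 85.35547345034473 0.0
156 10 dx [-43.4 -42.7 -40.9 -39.7  54.1] dy [-8.5  3.2]
164 33 dx [-44.5 -41.2  53.2  56.3  58.8] dy [-9.5  4.4]
172 35 dx [-42.8 -40.6  54.8  57.1  60.5] dy [-9.7  5.4]
180 36 dx [-43.9 -39.9  55.4  57.4  59.9] dy [-8.4  4.5]
188 12 dx [-47.7 -42.7 -40.4  50.7  59.8] dy [-11.3   4. ]
196 12 dx [-51.4 -43.9   3.6  51.5  64.2] dy [-13.1  -5. ]
```

View pics/s4.png

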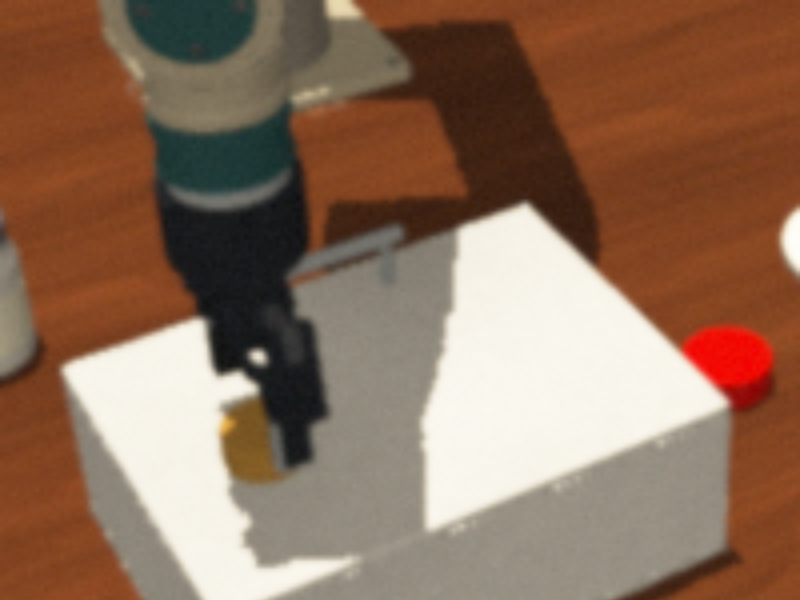

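The fingers straddle the small cake, which is at crop px (255,440). I'll descend and grip.

move_arm:
  increments:
    - [[0,0,-0.032,0,0,0,1],[0,0,-0.032,0,0,0,1],[0,0,-0.032,0,0,0,1],[0,0,-0.032,0,0,0,-1],[0,0,-0.032,0,0,0,-1],[0,0,-0.032,0,0,0,-1],[0,0,-0.032,0,0,0,-1],[0,0,-0.032,0,0,0,-1]]
  force: 30

```text
clock: 11.27
ee_pos: [619.7, -227.9, 196.0]
tool_rot: [179.9, 0.0, 89.9]
contact_force: [-1.1, -1.1, 2.7]
width: 46.8
gripper_force: 31.2
```

move_arm:
  increments:
    - [[0,0,0,0,0,0,-1],[0,0,0,0,0,0,-1],[0,0,0,0,0,0,-1],[0,0,0,0,0,0,-1],[0,0,0,0,0,0,-1]]

```text
clock: 11.68
ee_pos: [619.7, -227.9, 196.0]
tool_rot: [179.9, 0.0, 89.9]
contact_force: [0.0, -0.9, 5.7]
width: 46.6
gripper_force: 31.4
```

move_arm:
  increments:
    - [[0,0,0.02,0,0,0,-1],[0,0,0.04,0,0,0,-1],[0,0,0.08,0,0,0,-1],[0,0,0.14,0,0,0,-1],[0,0,0.2,0,0,0,-1],[0,0,0.2,0,0,0,-1],[0,0,0.2,0,0,0,-1],[0,0,0.2,0,0,0,-1]]

```text
clock: 12.35
ee_pos: [619.1, -227.6, 295.0]
tool_rot: [-180.0, -0.0, 89.9]
contact_force: [-0.1, 0.1, -0.5]
width: 46.9
gripper_force: 30.9
```

```bash
python3 held.py
```

```text
12.35 [ 619.1 -227.6  295. ] [-0.1  0.1 -0.5] 46.92595710040219 30.94838261604309
174 pct [[-24.6, -22.1, -75.7], [-14.3, -20.4, -70.8], [9.4, -13.0, -55.4], [20.6, 0.2, -52.9], [29.0, 19.5, -22.8]]
top 4 [-49.8 -13.2 -26.7] [ 29.9 -11.1 -15.4]
```

move_arm:
  increments:
    - [[-0.02,0.06,0,0,0,0,-1],[-0.04,0.14,0,0,0,0,-1],[-0.06,0.22,0,0,0,0,-1],[-0.08,0.3,0,0,0,0,-1],[-0.09,0.38,0,0,0,0,-1],[-0.1,0.46,0,0,0,0,-1],[-0.11,0.52,0,0,0,0,-1],[-0.12,0.56,0,0,0,0,-1]]

```text
clock: 13.07
ee_pos: [557.3, 55.3, 293.0]
tool_rot: [-179.8, -0.1, 90.1]
contact_force: [0.2, -0.3, -0.2]
width: 47.1
gripper_force: 31.0
```

move_arm:
  increments:
    - [[-0.02,0.08,0,0,0,0,-1],[-0.04,0.16,0,0,0,0,-1],[-0.06,0.24,0,0,0,0,-1],[-0.08,0.32,0,0,0,0,-1],[-0.1,0.4,0,0,0,0,-1],[-0.106,0.46,0,0,0,0,-1],[-0.106,0.46,0,0,0,0,-1],[-0.106,0.46,0,0,0,0,-1]]

```text
clock: 13.73
ee_pos: [504.8, 283.4, 293.0]
tool_rot: [-179.8, 0.1, 90.1]
contact_force: [-0.3, -0.5, 0.1]
width: 47.0
gripper_force: 31.0
```

move_arm:
  increments:
    - [[0,0,-0.04,0,0,0,-1],[0,0,-0.1,0,0,0,-1],[0,0,-0.16,0,0,0,-1],[0,0,-0.22,0,0,0,-1],[0,0,-0.28,0,0,0,-1],[0,0,-0.32,0,0,0,-1],[0,0,-0.34,0,0,0,-1],[0,0,-0.34,0,0,0,-1]]

```text
clock: 14.4
ee_pos: [504.0, 280.0, 121.5]
tool_rot: [-179.6, 0.2, 89.9]
contact_force: [-0.7, 0.1, -1.3]
width: 46.6
gripper_force: 31.0
```

move_arm:
  increments:
    - [[0,0,0,0,0,0,-1],[0,0,0,0,0,0,-1],[0,0,0,0,0,0,-1],[0,0,0,0,0,0,-1],[0,0,0,0,0,0,-1],[0,0,0,0,0,0,-1]]

```text
clock: 14.9
ee_pos: [506.6, 282.6, 125.8]
tool_rot: [179.9, -0.0, 90.0]
contact_force: [-0.1, -0.1, -0.1]
width: 46.5
gripper_force: 31.0
```

```bash
python3 held.py; python3 -c "
import cv2
i=cv2.imread('pics/held.png'); cv2.imwrite('pics/s5.png',cv2.resize(i[130:250,240:400],(800,600),interpolation=cv2.INTER_CUBIC))"
```

```text
14.9 [506.6 282.6 125.8] [-0.1 -0.1 -0.1] 46.48491524034595 31.00137770175934
291 pct [[-24.7, -40.1, -94.1], [-17.2, -23.5, -92.9], [8.0, -11.4, -67.7], [25.6, 11.3, -50.7], [33.9, 22.8, 189.3]]
top 5 [-26.8 -49.3 187.7] [-15.5 -38.2 234.6]
```

View pics/s5.png

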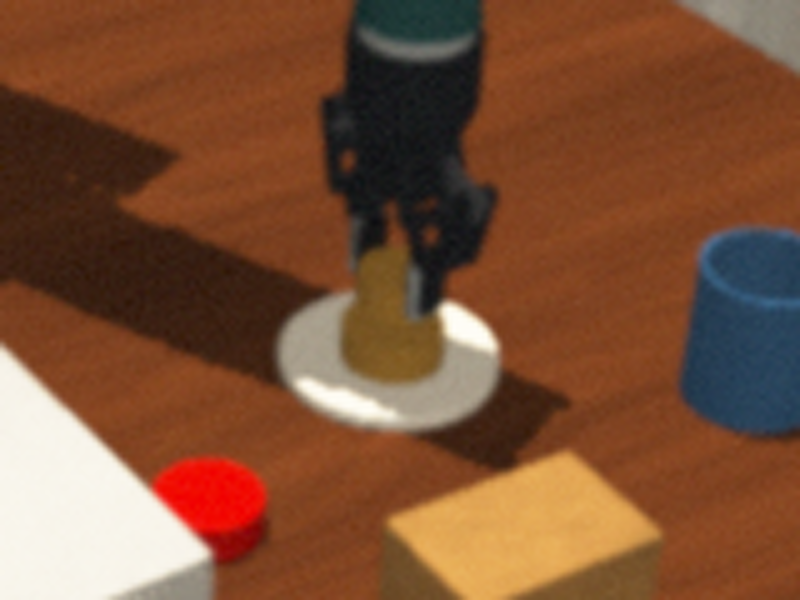

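The small cake hangs centred over the wide one at px (390,340). Lowering now.

move_arm:
  increments:
    - [[0,0,-0.006,0,0,0,-1],[0,0,-0.012,0,0,0,-1],[0,0,-0.018,0,0,0,-1],[0,0,-0.022,0,0,0,-1],[0,0,-0.024,0,0,0,-1],[0,0,-0.024,0,0,0,-1],[0,0,-0.024,0,0,0,-1],[0,0,-0.024,0,0,0,-1]]

```text
clock: 15.62
ee_pos: [506.3, 282.4, 113.0]
tool_rot: [180.0, -0.0, 89.9]
contact_force: [1.2, 0.5, -1.2]
width: 46.7
gripper_force: 31.0
```

move_arm:
  increments:
    - [[0,0,-0.002,0,0,0,-1],[0,0,-0.003,0,0,0,-1],[0,0,-0.003,0,0,0,-1],[0,0,-0.003,0,0,0,-1]]

```text
clock: 15.95
ee_pos: [506.3, 282.4, 111.5]
tool_rot: [180.0, -0.0, 89.9]
contact_force: [0.3, -0.4, 0.2]
width: 46.6
gripper_force: 31.1
```

move_arm:
  increments:
    - [[0,0,-0.002,0,0,0,-1],[0,0,-0.002,0,0,0,-1],[0,0,-0.002,0,0,0,-1],[0,0,-0.002,0,0,0,-1]]

```text
clock: 16.28
ee_pos: [506.3, 282.4, 111.5]
tool_rot: [180.0, -0.0, 90.0]
contact_force: [-1.4, -1.1, 7.0]
width: 46.8
gripper_force: 31.6
```

move_arm:
  increments:
    - [[0,0,0,0,0,0,1],[0,0,0,0,0,0,1],[0,0,0,0,0,0,1],[0,0,0,0,0,0,1],[0,0,0,0,0,0,1],[0,0,0,0,0,0,1],[0,0,0,0,0,0,1],[0,0,0,0,0,0,1]]

```text
clock: 16.95
ee_pos: [506.2, 282.3, 110.4]
tool_rot: [-180.0, 0.0, 89.9]
contact_force: [0.9, 0.9, 0.4]
width: 85.6
gripper_force: 0.0
```

move_arm:
  increments:
    - [[0,0,0.02,0,0,0,1],[0,0,0.06,0,0,0,1],[0,0,0.12,0,0,0,1],[0,0,0.2,0,0,0,1],[0,0,0.28,0,0,0,1],[0,0,0.36,0,0,0,1],[0,0,0.36,0,0,0,1],[0,0,0.36,0,0,0,1]]

```text
clock: 17.62
ee_pos: [508.1, 283.2, 295.2]
tool_rot: [179.5, -0.2, 90.0]
contact_force: [0.2, -0.7, -0.9]
width: 85.1
gripper_force: 0.0
```

move_arm:
  increments:
    - [[-0.04,-0.3,0,0,0,0,1],[-0.04,-0.3,0,0,0,0,1],[-0.04,-0.3,0,0,0,0,1],[-0.04,-0.3,0,0,0,0,1],[-0.04,-0.3,0,0,0,0,1],[-0.04,-0.3,0,0,0,0,1],[-0.04,-0.3,0,0,0,0,1]]

```text
clock: 18.2
ee_pos: [485.8, 132.4, 289.6]
tool_rot: [-179.9, -0.0, 89.9]
contact_force: [0.3, -0.7, -0.3]
width: 85.5
gripper_force: 0.0
```

```bash
python3 st.py
```

```text
18.2 [485.8 132.4 289.6]
wide on plate 94 z 33.0 [519.3 274.2] [57. 47.]
plate 543 z 9.2 [509.7 280.3] [127.6 126.3]
small on wide 135 z 57.4 [510.7 282.4] [47.8 49. ]
small on lid none
```

Both cakes are placed: the small one reads (510.7,282.4) at z 57.4, directly above the wide one. Next is the handle.

move_arm:
  increments:
    - [[0.043,-0.55,-0.05,0,0,0.007,1],[0.043,-0.55,-0.05,0,0,0.007,1],[0.043,-0.55,-0.05,0,0,0.007,1],[0.043,-0.55,-0.05,0,0,0.007,1],[0.043,-0.55,-0.05,0,0,0.007,1],[0.043,-0.55,-0.05,0,0,0.007,1],[0.043,-0.55,-0.05,0,0,0.007,1],[0.043,-0.55,-0.05,0,0,0.007,1]]

```text
clock: 18.92
ee_pos: [509.0, -146.2, 264.6]
tool_rot: [180.0, 0.1, 91.0]
contact_force: [0.1, -0.1, -0.3]
width: 85.7
gripper_force: 0.0
```

move_arm:
  increments:
    - [[0,0,0,0,0,0,1],[0,0,0,0,0,0,1],[0,0,0,0,0,0,1]]

```text
clock: 19.17
ee_pos: [507.9, -141.1, 265.3]
tool_rot: [-180.0, -0.0, 91.3]
contact_force: [-0.4, -0.3, -0.8]
width: 85.3
gripper_force: 0.0
```

```bash
python3 chk.py; python3 - <<'E'
from h import *
c=np.load('last.npy',allow_pickle=True).item(); c0=np.load('scene.npy',allow_pickle=True).item()
P=cloud(c0); S=cv2.cvtColor(c0['img'],cv2.COLOR_BGR2HSV)[...,1]
b=(P[...,2]>150)&(P[...,2]<170)&(abs(P[...,0]-508)<25)&(abs(P[...,1]+142)<70)&(S<80); q=P[b]
print(len(q),np.percentile(q,[3,50,97],axis=0).round(1)); k=np.polyfit(q[:,1],q[:,0],1); print('slope',k, 'x at -142.5',np.polyval(k,-142.5))
cv2.imwrite('pics/s6.png',cv2.resize(c['img'][110:270,90:290],(750,600),interpolation=cv2.INTER_CUBIC))
E
```

```text
19.1667 [ 507.9 -141.1  265.3] [-0.4 -0.3 -0.8] 85.28297080421834 0.0
209 27 dx [-44.6 -42.8 -41.2   4.3  55.1] dy [-11.4  12.5]
217 45 dx [-44.4 -42.1 -39.7  54.3  59. ] dy [-12.    8.5]
225 40 dx [-44.5 -42.6   7.9  56.9  59. ] dy [-10.9   7.7]
233 46 dx [-44.6 -41.6 -38.1  56.6  59.5] dy [-11.7   8.9]
241 33 dx [-46.9 -42.2 -40.   56.1  59.4] dy [-11.1   6.6]
249 23 dx [-66.5 -45.1 -41.   52.2  63.2] dy [-14.2   4.7]
181 [[ 501.3 -192.7  150.9]
 [ 507.1 -143.9  156.3]
 [ 511.8  -91.1  159.6]]
slope [-2.00775213e-02  5.04048591e+02] x at -142.5 506.9096378967638
```

View pics/s6.png

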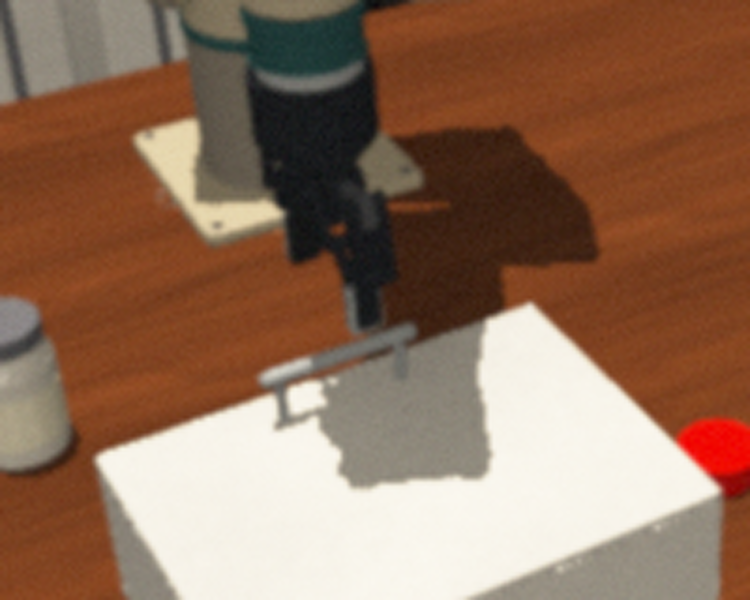

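The open fingers stand over the handle bar (crop px (338,355)). The bar axis is at about x 505.5, so I'll descend and pinch.

move_arm:
  increments:
    - [[-0.004,0,-0.04,0,0,0,1],[-0.004,0,-0.08,0,0,0,1],[-0.004,0,-0.112,0,0,0,1],[-0.004,0,-0.112,0,0,0,1],[-0.004,0,-0.112,0,0,0,1],[-0.004,0,-0.112,0,0,0,1]]

```text
clock: 19.72
ee_pos: [506.4, -142.1, 210.4]
tool_rot: [179.9, 0.0, 91.3]
contact_force: [0.0, -0.4, 1.3]
width: 85.4
gripper_force: 0.0
```

move_arm:
  increments:
    - [[0,0,0,0,0,0,-1],[0,0,0,0,0,0,-1],[0,0,0,0,0,0,-1],[0,0,0,0,0,0,-1],[0,0,0,0,0,0,-1],[0,0,0,0,0,0,-1],[0,0,0,0,0,0,-1],[0,0,0,0,0,0,-1]]
  force: 50

```text
clock: 20.38
ee_pos: [502.8, -142.7, 209.4]
tool_rot: [-179.6, 0.1, 91.2]
contact_force: [-7.7, -0.2, 6.9]
width: 9.0
gripper_force: 48.7
```

move_arm:
  increments:
    - [[0,0,0,0,0,0,-1],[0,0,0,0,0,0,-1],[0,0,0,0,0,0,-1],[0,0,0,0,0,0,-1],[0,0,0,0,0,0,-1],[0,0,0,0,0,0,-1]]

```text
clock: 20.88
ee_pos: [502.8, -142.7, 209.5]
tool_rot: [-179.6, 0.0, 91.2]
contact_force: [-8.7, -0.3, 6.6]
width: 9.1
gripper_force: 48.8
```

The bar is gripped (9.1 mm). The bar pushed the tool 3 mm towards -x, so I'll take that offset out and lift along the arc.

move_arm:
  increments:
    - [[-0.006,0,0,0,0,0,-1],[-0.006,0,0,0,0,0,-1],[-0.002,0,0.018,0,0,0,-1],[0.003,0,0.036,0,0,0,-1],[0.009,0,0.054,0,0,0,-1],[0.015,0,0.072,0,0,0,-1],[0.015,0,0.072,0,0,0,-1],[0.015,0,0.072,0,0,0,-1]]

```text
clock: 21.55
ee_pos: [513.0, -142.5, 245.9]
tool_rot: [-180.0, 0.0, 91.2]
contact_force: [-3.6, -1.6, -3.5]
width: 9.1
gripper_force: 48.9
```

```bash
cat > lid.py <<'E'
from h import *
s=ctrl.read_state(); t=s['ee_pos']; print(s['clock'],t.round(1),s['tool_rot'].round(1),s['contact_force'].round(1),s['torque'].round(2),s['width'],s['gripper_force'])
c=cap('scene'); P=cloud(c); hsv=cv2.cvtColor(c['img'],cv2.COLOR_BGR2HSV)
a=np.radians(1.3); bx=(P[...,0]-594)*np.cos(a)+(P[...,1]+140)*np.sin(a); by=-(P[...,0]-594)*np.sin(a)+(P[...,1]+140)*np.cos(a)
m=(hsv[...,1]<60)&(hsv[...,2]>60)&(P[...,2]>123)&(bx>-115)&(bx<112)&(((by<150)&(by>60))|((by<-65)&(by>-150)))
x,z=bx[m],P[...,2][m]
for _ in range(4):
    k=np.polyfit(x,z,1); r=abs(np.polyval(k,x)-z); g=r<max(4,2*np.median(r)); x,z=x[g],z[g]
print('lid angle',np.degrees(np.arctan(-k[0])).round(2),len(x),'hinge x at z118',((118-k[1])/k[0]).round(1))
cv2.imwrite('pics/lid.png',c['img'])
E
python3 lid.py
```

```text
21.55 [ 513.  -142.5  245.9] [-180.     0.    91.2] [-3.6 -1.6 -3.5] [-0.25  0.66  0.05] 9.146746179355661 48.94772529602051
lid angle 9.73 4916 hinge x at z118 122.7
```

move_arm:
  increments:
    - [[0.007,0,0.017,0,0,0,-1],[0.015,0,0.034,0,0,0,-1],[0.024,0.001,0.051,0,0,0,-1],[0.033,0.001,0.067,0,0,0,-1],[0.043,0.001,0.082,0,0,0,-1],[0.054,0.001,0.098,0,0,0,-1],[0.066,0.002,0.112,0,0,0,-1],[0.078,0.002,0.127,0,0,0,-1]]

```text
clock: 22.27
ee_pos: [551.4, -141.6, 310.3]
tool_rot: [-179.8, 0.0, 91.2]
contact_force: [-6.1, -0.9, -0.4]
width: 9.2
gripper_force: 48.6
```

```bash
python3 lid.py
```

```text
22.2667 [ 551.4 -141.6  310.3] [-179.8    0.    91.2] [-6.1 -0.9 -0.4] [-0.27  1.66  0.03] 9.24700725414647 48.62138092517853
lid angle 29.53 6471 hinge x at z118 122.1
```

move_arm:
  increments:
    - [[0.013,0,0.014,0,0,0,-1],[0.026,0.001,0.027,0,0,0,-1],[0.04,0.001,0.04,0,0,0,-1],[0.054,0.001,0.051,0,0,0,-1],[0.069,0.002,0.063,0,0,0,-1],[0.085,0.002,0.073,0,0,0,-1],[0.101,0.002,0.083,0,0,0,-1],[0.117,0.003,0.093,0,0,0,-1]]

```text
clock: 22.98
ee_pos: [610.5, -140.1, 359.5]
tool_rot: [180.0, 0.1, 91.2]
contact_force: [-6.7, -2.0, 5.5]
width: 8.7
gripper_force: 48.7
```

move_arm:
  increments:
    - [[0,0,0,0,0,0,-1],[0,0,0,0,0,0,-1],[0,0,0,0,0,0,-1],[0,0,0,0,0,0,-1],[0,0,0,0,0,0,-1],[0,0,0,0,0,0,-1]]

```text
clock: 23.48
ee_pos: [610.8, -140.1, 359.6]
tool_rot: [179.9, 0.1, 91.2]
contact_force: [-8.2, -1.2, 7.8]
width: 8.8
gripper_force: 49.9
```

```bash
python3 lid.py; python3 st.py; python3 -c "
import cv2
cv2.imwrite('pics/s7.png',cv2.resize(cv2.imread('pics/lid.png'),(768,576)))"
```

```text
23.4833 [ 610.8 -140.1  359.6] [1.799e+02 1.000e-01 9.120e+01] [-8.2 -1.2  7.8] [-0.11  1.84  0.03] 8.782862584423446 49.87382769584656
lid angle 50.06 6302 hinge x at z118 123.4
23.5333 [ 610.7 -140.1  359.6]
wide on plate 87 z 33.2 [519.3 274.7] [56.4 46.4]
plate 530 z 9.2 [508.7 281.3] [127.9 124. ]
small on wide 135 z 56.7 [512.3 281.3] [46.4 50.9]
small on lid none
```

View pics/s7.png

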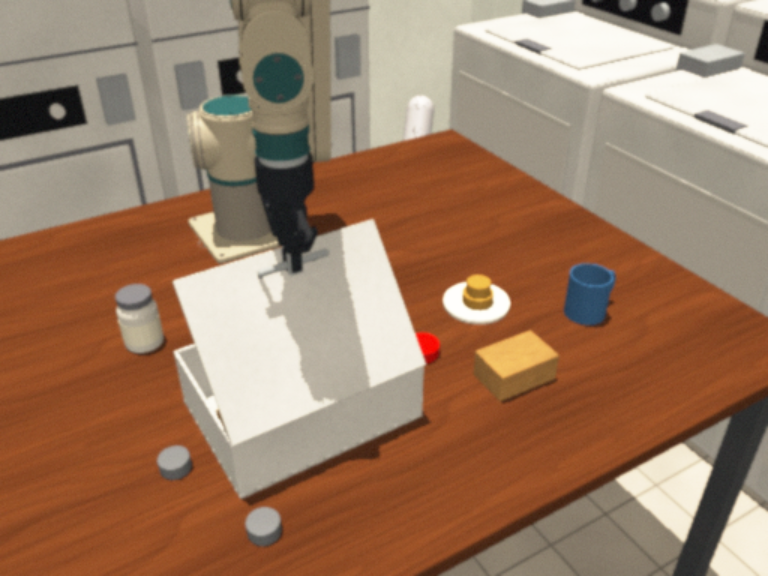

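The lid is held open at 50.06°, with the handle at px (293,262) in the gripper. The cakes are stacked on the plate at (478,293). The carton, mug and jar are where they started. Nothing is moving, so I'm handing in.

```bash
python3 -c "
from plant import ctrl
print(ctrl.hand_in())"
```

```text
the job is handed in; nothing more can be done
None
```

The job is handed in: the wide cake is on the plate with the small cake on top, and the gripper is holding the lid open at about 50°; the hand-in gave no verdict.

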